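# Tip the sharps container's tray and lock it

## Task

The last used blood tube, purple-capped, lies in the white tilting tray on top of the yellow sharps container. With the fingertips push the tray's upright white shield over towards the back, tipping the tray until the tube has dropped into the container, then let the tray swing back level by itself and push the black tab of the bolt beside it fully home so the tray is locked. Do not touch or pick up the tube, and leave the bottle, the small box and the dropper bottle on the desk standing where they are.

Things in the scene. Friction and masses are not known exactly. Their poses are not given: they have to be found in the camera images.
- container: Yellow sharps container with red lid, clamped to the desk, 160 mm deep (x), 180 wide (y), 4 mm walls; lid deck 205 mm wide, top at z 168 mm. Origin: centre of its underside. +x to its back, +y to its left. Its mouth holds the white tray. Red cheeks at y +-70 mm are 196 mm high (223 at the back, x over 37), the red hood behind the tray (x 69) 226. Inside means between the walls, 30 mm below the deck.
- tray (a joint): Tilting tray: 0 level (rest), 1.05 rad tipped right up at its stop. Turns about the container's y axis through tray_pivot: the pan's rear goes down into the container, the shield goes over to the back. A damped spring (0.04 to 0.07 N m, about 1 N at the shield's top) swings it back level within a second or two when let go. The tube slides off at some angle past 0.4 rad.
- tray_pivot (a point): Middle of the tray's hinge axis: in the container's frame at x -30, y 0, z 178 mm. Its axes are the container's.
- shield_top (a point): Middle of the shield's top edge, on its front face (moves with the tray). White plate across the tray's front, 124 mm wide (y), 4 mm thick (7 at its rolled top), its front face 18 mm in front of the pivot and its top 70 mm above the pivot (z 248 mm) when level. At its foot a toe reaches 19 mm forward, top at z 186. Axes are the tray's: x to the back, z up along the shield.
- bolt (a joint): Sliding bolt at the right end (container -y) of the tray: 0 drawn out (open), 0.022 m fully home, its pin then over the tray's toe so that the tray cannot tip. Slides along container +y against about 1.2 N friction and stays where it is left; it starts 0 to 4 mm in.
- bolt_tab (a point): Middle of the outer face (looking to container -y) of the bolt's upright black tab, 22 mm (x) x 8 (y) x 36 high: the tab reaches 12 mm above this point and 24 below. With the bolt at 0 the point is at x -57, y -122, z 209 mm in the container's frame; it moves with the bolt. Axes are the container's. Nothing as high as the tab stands to the right of it.
- used_tube: Used blood tube with purple cap, 16 x 88 x 17 mm, about 12 g, lying roughly along container y on the tray's pan behind the shield (pan top z 186 mm). Origin on its underside, 6 mm off the middle of its length; its y axis runs along it. Not to be touched.
- strip_bottle: White bottle with black cap, diameter 50 mm, height 133 mm, standing on the desk; origin at the centre of its underside. Leave alone.
- teal_box: Small gilt-edged teal box, 66 x 70 x 46 mm, on the desk; origin at the centre of its underside. Leave alone.
- dropper: Small white dropper bottle, diameter 26 mm, height 62 mm, standing on the desk; origin at the centre of its underside. Leave alone.

How it is judged (in metres and radians):
On the way, in this order (a step that is already met when the one before it is completed fails the run):
1. the tray is being tipped by the fingers, the tube not yet in, the bolt still open (value of joint tray above 0.3 rad and contact force between the fingers and tray above 0.05 N and value of joint bolt below 0.01 m), for 0.05 s.
2. the tube has dropped into the container (x of used_tube in the frame of container between -0.078 and 0.078 m and y of used_tube in the frame of container between -0.09 and 0.09 m and z of used_tube in the frame of container between -0.01 and 0.135 m), for 0.1 s.
3. the tray is back level and the bolt is pushed home (value of joint tray below 0.08 rad and value of joint bolt above 0.019 m), for 0.2 s.
At the end, for the whole second after the job is handed in: The used tube lies at rest inside the container (within its walls, at least 30 mm below the deck), the tray is level (within 0.08 rad), the bolt is home (to within 3 mm), and the bottle, the small box and the dropper bottle stand upright within 20 mm of where they were (all of step 2 and all of step 3 and linear speed of used_tube below 0.05 m/s and distance of each of strip_bottle, teal_box, dropper from where it was at the start of the episode below 0.02 m and angle between each of strip_bottle, teal_box, dropper's own z axis and vertical below 0.2 rad); the robot touches nothing.
It fails at once if the robot touches the tube (contact force between any of the fingers, the arm and used_tube above 0.2 N).
It fails at once if the tube is lifted out of the tray (z of used_tube in the frame of container above 0.25 m).
It fails at once if the tube leaves the container sideways (x of used_tube in the frame of container below -0.12 m or x of used_tube in the frame of container above 0.12 m or y of used_tube in the frame of container below -0.12 m or y of used_tube in the frame of container above 0.12 m).
It fails at once if the bottle, the small box or the dropper bottle is shoved, lifted or knocked over (distance of any of strip_bottle, teal_box, dropper from where it was at the start of the episode above 0.025 m or angle between any of strip_bottle, teal_box, dropper's own z axis and vertical above 0.3 rad).
It also fails if it takes over 48 s, if anything falls off the work surface, if the arm or the gripper's body presses on something with over 40 N, if the wrist force passes 120 N, or if a joint passes its speed limit or range.

## Robot

A 6-joint arm with a two-finger parallel gripper is mounted at the origin on a cart in front of the work surface, level with it; the furniture and walls round the work are solid. World frame = base frame: x ahead of the robot, y to its left, z up, the work surface at z = 0. Lengths are in mm, angles in rad, forces in N, time in s.
With the tool pointing down it reaches from about 350 to 875 mm from the base axis. Payload 4.2 kg.
Tool frame: the origin (TCP) lies at the very end of the fingers, on their centre line; the grasp point (between the pads) lies arm.hold_point_z behind it (arm.hold_point_z is the distance from the TCP to the grasp point, in mm); y points along the fingers, x is the direction in which the jaws open and shut, and the axes are right-handed (so a half turn about y gives the same grasp; the last joint's range is limited). The gripper opens to 85 mm and grips with 20 to 120 N. Pads are 22 mm wide; open, the fingers measure 114 mm over their backs; the gripper's body (76 mm by 85 mm) begins 54 mm behind the grasp point. The pads swing forward as they close: fully open they stand 13 mm farther back than shut.
Start: joints at [-0.89, 0.385, 0.008, 0, -1.194, -0.259], TCP at [255.889, -570.193, 209.512] pointing down, gripper open.
Joint ranges: [-3.14, 3.14], [-1.21, 2.06], [-1.07, 1.41], [-3.16, 2.05], [-2.99, -0.16], [-3.1, 3.1]. Speed limits (rad/s): [2.79, 2.79, 3.14, 3.14, 3.14, 3.14].

## Interface

Orientations are given as a unit quaternion [x, y, z, w].
In Python, from bench import arm gives the robot as it stands.
- The arm moves only by the shell command python3 -m creep 'ROWS'. ROWS is JSON, a list of rows, each a list of 3 entries, a list of its own where there are three numbers: the shift along the world's x, y, z in mm, then the turn, a rotation vector about the world's x, y, z in rad, then the gripper command: -1 is shut, 1 is fully open, values between are in proportion. In form: [[[dx, dy, dz], [wx, wy, wz], jaw], ...]. A call has 1 to 12 rows; each row is the pose to reach, as a shift and turn from the pose commanded when the call began; what a row does not reach only later rows make up. A row lasts 1/12 s, in which the tool goes at most 41.7 mm and 7.16 degrees, less where a joint would pass 70% of its speed; a pose out of reach is approached as far as the arm can. A call with a gripper value outside its range is refused whole. The fingers move at their own pace and stop on an object; the grip force is fixed at half the most. Time passes only in rows, so rows that repeat a pose let the fingers close. It gives the time, the measured TCP pose, the force and the opening at its end, in the units of the state.
- arm.read_state(): the state, without advancing time (a new reading comes with each control period).
- arm.get_image(name): name is "side" or "top" or "wrist"; returns (picture, depth): 384x512x3 uint8, red, green, blue; 384x512 float32, mm along the optical axis (not along the pixel's ray), 0 where there is no reading.
- arm.camera_params(name): a dict with "camera_matrix" (3x3 intrinsics, pixels), "k1" (the pictures are not rectified: a ray, as slopes to the right and down, at radius r is drawn at 1 + k1 r^2 times it, then the intrinsics apply), "extrinsics" (4x4, takes a point from world to camera coordinates); the wrist camera has in their place "T_tool_cam" (4x4, takes a point from camera to tool coordinates, whose origin is the TCP and whose axes are the tool frame's). Camera axes: x right, y down, z forward; pixel columns grow to the right and rows downward; lengths in mm; the calibration is good to about 2 mm. A picture is of the moment at which its call begins: read the wrist's pose just before it. camera_params takes no time and is no camera call.
- arm.job_done(): hands the job in, once; it reports no verdict.
The state is a dict: "clock": time; "joints": joint angles; "joint_vel": joint speeds; "joint_efforts": joint torques, N m; "position": TCP position; "ee_rot": TCP orientation; "contact_force": force on the tool from outside, world axes, zero at the start; "wrist_torque": the same for the moment, N m; "gripper_width": finger opening in mm.
Only numpy, scipy, OpenCV 4.12 (cv2) and the standard library are available. Lean on these libraries where they do the work, as an engineer would, in place of code of your own. Each camera call takes 0.05 s, during which the arm holds its last target.

## Working session

There is one attempt and no reset: what is moved stays moved. The work goes in short steps, Python scripts to look and compute and a shell command to move; the robot and the scene stay as the last step left them, time stands still between calls to the robot, and variables do not carry over. Pictures are saved under pics/ and viewed, and the job is handed in when it is done.

```bash
mkdir -p pics; ls; python3 - <<'E'
from bench import arm
import cv2, numpy as np, json
print(arm.read_state()); print(arm.hold_point_z)
for n in ("side","top","wrist"):
    p,d=arm.get_image(n); cv2.imwrite(f"pics/{n}0.png",p[:,:,::-1]); np.savez(f"pics/{n}0.npz",p=p,d=d)
    print(n,arm.camera_params(n))
E
```

```text
pics
{'clock': 0.0, 'joints': array([-8.90423680e-01,  3.85533189e-01,  6.61920109e-03, -4.99985268e-04,
       -1.19401448e+00, -2.58604321e-01]), 'joint_vel': array([ 0.00030643,  0.00013108, -0.00211296, -0.00035911,  0.00281325,
       -0.00081647]), 'joint_efforts': array([ 1.86480800e-03, -3.92290950e+01,  1.88397306e+01,  4.18619514e+00,
       -4.61878968e-03, -5.33022202e-06]), 'position': array([ 255.61250267, -569.63705627,  208.43301368]), 'ee_rot': array([ 0.38364987,  0.59393996, -0.59315922, -0.38498082]), 'contact_force': array([-9.29982683e-04,  3.39958623e-01, -9.69671751e-01]), 'wrist_torque': array([ 0.00577955, -0.03985859, -0.01690944]), 'gripper_width': 85.39990833480309}
18.700000000000003
side {'camera_matrix': array([[377.47741299,   0.        , 258.27277955],
       [  0.        , 377.47741299, 186.65830563],
       [  0.        ,   0.        ,   1.        ]]), 'k1': -0.04951486885435632, 'extrinsics': array([[ 8.33704208e-01, -5.52100970e-01, -1.10368840e-02,
        -5.98411134e+02],
       [-2.14033242e-01, -3.04649036e-01, -9.28104916e-01,
         1.70
[... 609 characters left out ...]
33e-02, -9.97904121e-01,
         1.13146170e+03],
       [ 0.00000000e+00,  0.00000000e+00,  0.00000000e+00,
         1.00000000e+00]])}
wrist {'camera_matrix': array([[318.55260082,   0.        , 255.24386359],
       [  0.        , 318.55260082, 190.40524998],
       [  0.        ,   0.        ,   1.        ]]), 'k1': -0.05362446486713259, 'T_tool_cam': array([[ 9.99999411e-01,  2.27246396e-04, -1.06110163e-03,
        -4.15420767e-01],
       [ 1.07896780e-03, -3.12548983e-01,  9.49901031e-01,
        -1.64045240e+02],
       [-1.15784651e-04, -9.49901617e-01, -3.12549044e-01,
         7.94030526e+01],
       [ 0.00000000e+00,  0.00000000e+00,  0.00000000e+00,
         1.00000000e+00]])}
```

View images.

View pics/side0.png

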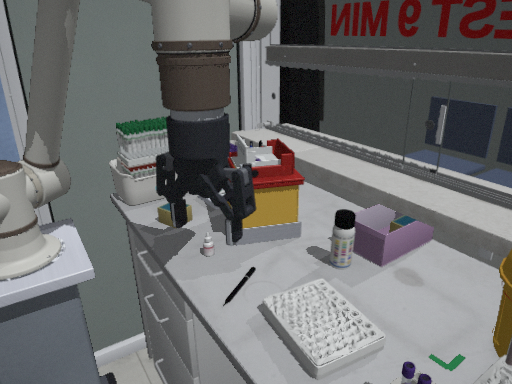

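View pics/top0.png

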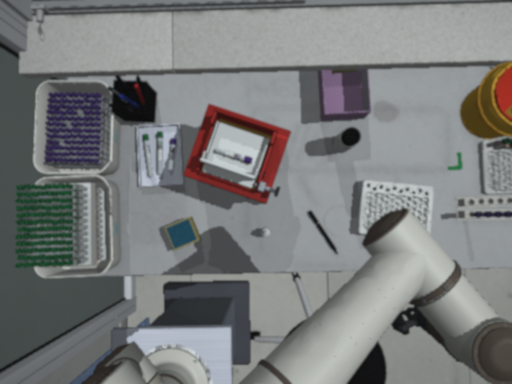

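View pics/wrist0.png

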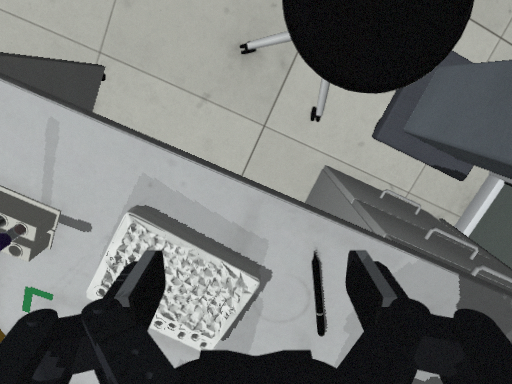

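```bash
python3 - <<'E'
import cv2, numpy as np
p=cv2.imread("pics/top0.png")[90:250,150:310]; cv2.imwrite("pics/topz.png",cv2.resize(p,None,fx=3.75,fy=3.75,interpolation=cv2.INTER_CUBIC))
p=cv2.imread("pics/side0.png")[110:270,140:360]; cv2.imwrite("pics/sidez.png",cv2.resize(p,None,fx=3.5,fy=3.5,interpolation=cv2.INTER_CUBIC))
E
```

```text
(no output)
```

View pics/topz.png

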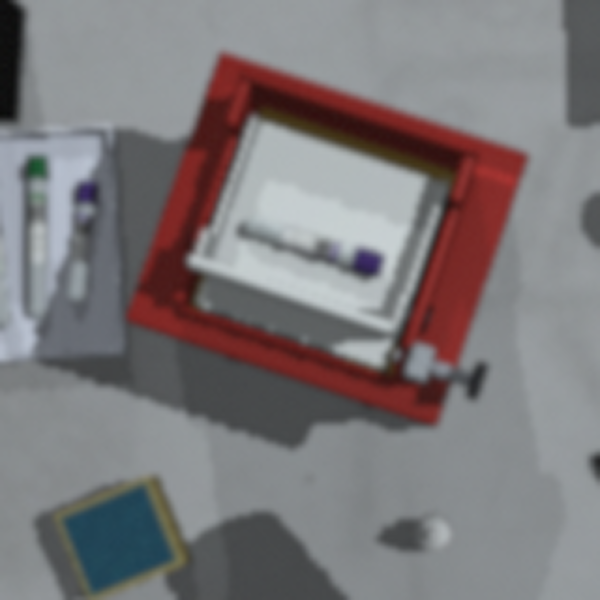

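View pics/sidez.png

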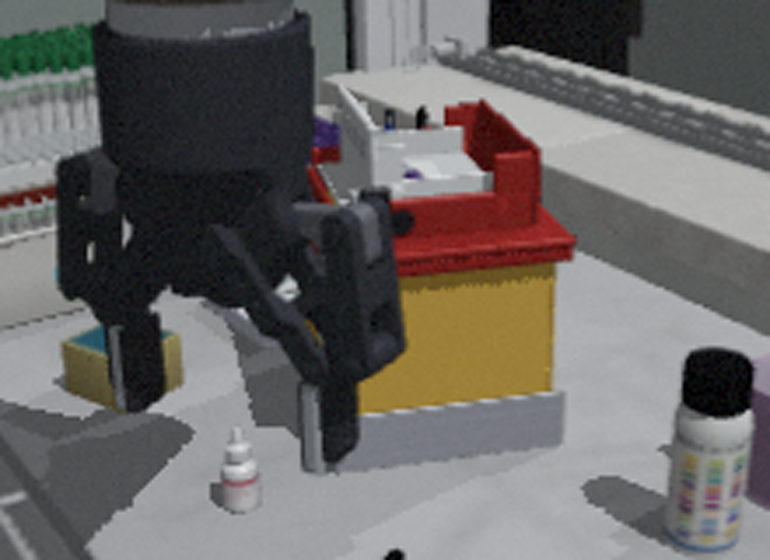

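```bash
cat > h.py <<'E'
import numpy as np, cv2
from bench import arm
def cloud(n,d,prm=None):
    c=prm or arm.camera_params(n); K=c["camera_matrix"];k1=c["k1"]
    v,u=np.mgrid[:d.shape[0],:d.shape[1]].astype(np.float64)
    xy=cv2.undistortPoints(np.stack([u,v],-1).reshape(-1,1,2),K,np.array([k1,0,0,0.])).reshape(d.shape+(2,))
    P=np.dstack([xy[...,0]*d,xy[...,1]*d,d])
    E=np.linalg.inv(c["extrinsics"]) if "extrinsics" in c else None
    if E is None: return P
    return P@E[:3,:3].T+E[:3,3]
def proj(n,X):
    c=arm.camera_params(n);E=c["extrinsics"]
    r=cv2.projectPoints(np.atleast_2d(X).astype(float),cv2.Rodrigues(E[:3,:3])[0],E[:3,3],c["camera_matrix"],np.array([c["k1"],0,0,0.]))[0]
    return r.reshape(-1,2)
def ray(n,uv,z):
    c=arm.camera_params(n);xy=cv2.undistortPoints(np.array([[uv]],float),c["camera_matrix"],np.array([c["k1"],0,0,0.])).ravel()
    E=np.linalg.inv(c["extrinsics"]);o=E[:3,3];w=E[:3,:3]@np.array([xy[0],xy[1],1]);return o+w*(z-o[2])/w[2]
E
python3 - <<'E'
from h import *
z=np.load("pics/top0.npz");p,d=z["p"],z["d"]
X=cloud("top",d)
r,g,b=[p[...,i].astype(int) for i in range(3)]
m=(r>80)&(g<70)&(b<70); m[:, :170]=0; m[:,310:]=0; m[:90]=0;m[220:]=0
P=X[m]; print(len(P),np.histogram(P[:,2],bins=np.arange(140,250,5)))
deck=m&(abs(X[...,2]-168)<6)
cnt=max(cv2.findContours(deck.astype(np.uint8),0,1)[0],key=cv2.contourArea)
Q=X[deck][:,:2]
rect=cv2.minAreaRect(Q.astype(np.float32)); print("deck rect",rect)
for lo,hi in ((190,202),(215,240)):
    s=m&(X[...,2]>lo)&(X[...,2]<hi); print(lo,s.sum(),cv2.minAreaRect(X[s][:,:2].astype(np.float32)),X[s][:,2].mean())
# tab: dark
dk=(p.max(-1)<70);dk[:178]=0;dk[202:]=0;dk[:,:264]=0;dk[:,285:]=0
s=dk&(X[...,2]>100); print("tab",s.sum(),np.round(X[s]).tolist())
print(np.round(X[150:160:3,225:250:4,2]))
# shield: white heights
w=(p.min(-1)>110);s=w&(X[...,2]>225)&(X[...,2]<265); s[:, :170]=0; s[:,310:]=0; s[:90]=0;s[220:]=0
print("shield",s.sum(),cv2.minAreaRect(X[s][:,:2].astype(np.float32)),X[s][:,2].mean(),X[s].mean(0))
# others
for nm,(u,v) in dict(box=(181,233),drop=(264,232),bot=(350,137)).items(): print(nm,X[v,u])
E
```

```text
2450 (array([   0,    0,    2,    9,  175, 1410,  134,   58,   67,   13,  115,
        115,    4,    2,    9,   16,  176,   98,    0,    0,    0]), array([140, 145, 150, 155, 160, 165, 170, 175, 180, 185, 190, 195, 200,
       205, 210, 215, 220, 225, 230, 235, 240, 245]))
deck rect ((589.5402221679688, -197.35491943359375), (202.795654296875, 176.7154998779297), 69.80558013916016)
190 232 ((589.732177734375, -199.4473876953125), (162.29360961914062, 120.4229736328125), 76.90919494628906) 195.02746873409404
215 290 ((642.0791015625, -218.07347106933594), (147.6055908203125, 34.68476867675781), 69.98270416259766) 223.77162026815083
tab 33 [[502.0, -289.0, 220.0], [502.0, -291.0, 223.0], [501.0, -286.0, 218.0], [500.0, -288.0, 222.0], [500.0, -291.0, 220.0], [498.0, -286.0, 220.0], [498.0, -288.0, 222.0], [498.0, -291.0, 221.0], [500.0, -262.0, 164.0], [496.0, -284.0, 219.0], [496.0, -286.0, 222.0], [496.0, -288.0, 224.0], [497.0, -260.0, 169.0], [497.0, -262.0, 168.0], [494.0, -284.0, 220.0], [494.0, -286.0, 218.0], [494.0, -288.0, 221.0], [495.0, -260.0, 166.0], [495.0, -262.0, 170.0], [492.0, -284.0, 221.0], [491.0, -286.0, 224.0], [492.0, -288.0, 220.0], [493.0, -260.0, 169.0], [493.0, -262.0, 168.0], [493.0, -264.0, 167.0], [489.0, -284.0, 220.0], [489.0, -286.0, 221.0], [490.0, -260.0, 167.0], [490.0, -262.0, 165.0], [490.0, -264.0, 167.0], [488.0, -259.0, 166.0], [488.0, -262.0, 168.0], [488.0, -264.0, 168.0]]
[[201. 186. 185. 185. 185. 184. 186.]
 [201. 197. 195. 196. 183. 188. 187.]
 [186. 195. 201. 198. 196. 200. 196.]
 [188. 184. 187. 194. 197. 201. 200.]]
shield 218 ((554.59619140625, -186.0831756591797), (123.63159942626953, 24.650733947753906), 70.3329849243164) 244.71991535039345 [ 547.38308971 -185.26489265  244.71991535]
box [402.70328164 -42.34017458  44.84072303]
drop [ 401.26515555 -256.74352822   59.62291911]
bot [ 626.28983624 -468.45879771  133.95115692]
```

```bash
python3 - <<'E'
from h import *
from scipy.spatial.transform import Rotation as R
s=arm.read_state(); M=R.from_quat(s["ee_rot"]).as_matrix(); print(np.round(M,3))
yaw=-0.35; o=np.array([589.5,-197.4,0]); C=R.from_euler('z',yaw)
W=lambda p:o+C.apply(p)
t=M[:,0]; print("jaw yaw",np.degrees(np.arctan2(t[1],t[0])),"z yaw",np.degrees(np.arctan2(M[1,2],M[0,2])))
for n,p in dict(shield=(-48,0,248),tab=(-57,-122,209),tabtop=(-57,-118,221),tube=(0,0,186),hoodL=(69,70,226),hoodR=(69,-70,226),cheekR=(-40,-70,196)).items():
    print(n,np.round(W(p),1),np.round(proj("top",W(p)),1),np.round(proj("side",W(p)),1))
E
```

```text
[[-0.409 -0.001 -0.912]
 [ 0.912  0.001 -0.409]
 [ 0.002 -1.     0.   ]]
jaw yaw 114.16015954096338 z yaw -155.83982867324238
shield [ 544.4 -180.9  248. ] [[226.2 168.7]] [[239.6 139.1]]
tab [ 494.1 -292.5  209. ] [[278.8 192.1]] [[246.3 169.2]]
tabtop [ 495.5 -288.7  221. ] [[277.2 191.2]] [[245.8 163.6]]
tube [ 589.5 -197.4  186. ] [[235.7 151.7]] [[258.3 160.8]]
hoodL [ 678.3 -155.3  226. ] [[214.5 109.4]] [[276.3 137.7]]
hoodR [ 630.3 -286.8  226. ] [[274.9 129.6]] [[292.  151.5]]
cheekR [ 527.9 -249.4  196. ] [[259.  177.8]] [[248.9 166.8]]
```

```bash
python3 -m creep '[[[5,8,30],[0,0,0],-1],[[20,40,50],[0,0,0.1],-1],[[40,75,55],[0,0,0.2],-1],[[60,110,55],[0,0,0.3],-1],[[80,145,55],[0,0,0.4],-1],[[105,180,55],[0,0,0.5],-1],[[125,215,55],[0,0,0.6],-1],[[145,250,55],[0,0,0.7],-1],[[170,290,55],[0,0,0.8],-1],[[190,320,55],[0,0,0.8],-1],[[210,345,55],[0,0,0.8],-1],[[225,365,55],[0,0,0.8],-1]]'
python3 - <<'E'
from h import *
from scipy.spatial.transform import Rotation as R
s=arm.read_state(); print(s["position"],s["gripper_width"],s["clock"],s["joints"].round(2)); M=R.from_quat(s["ee_rot"]).as_matrix(); print(np.round(M,3))
o=np.array([589.5,-197.4,0]); print(R.from_euler('z',0.35).apply(s["position"]-o))
for n in ("top","side","wrist"):
    p,d=arm.get_image(n); cv2.imwrite(f"pics/{n}1.png",p[:,:,::-1]); np.savez(f"pics/{n}1.npz",p=p,d=d)
p=cv2.imread("pics/side1.png")[90:250,140:360]; cv2.imwrite("pics/sidez1.png",cv2.resize(p,None,fx=3.5,fy=3.5,interpolation=cv2.INTER_CUBIC))
E
```

```text
clock: 1.15
position: [482.0, -202.7, 264.4]
ee_rot: [0.122, 0.697, -0.696, -0.122]
contact_force: [0.3, -0.9, 0.1]
gripper_width: -0.3
[ 481.96500525 -202.74766818  264.41709138] -0.34145237644925763 1.15 [-0.09  0.17 -0.15 -0.   -1.25 -0.26]
[[-0.94  0.   -0.34]
 [ 0.34  0.   -0.94]
 [-0.   -1.   -0.  ]]
[-99.18173605 -41.89696749 264.41709138]
```

View pics/sidez1.png

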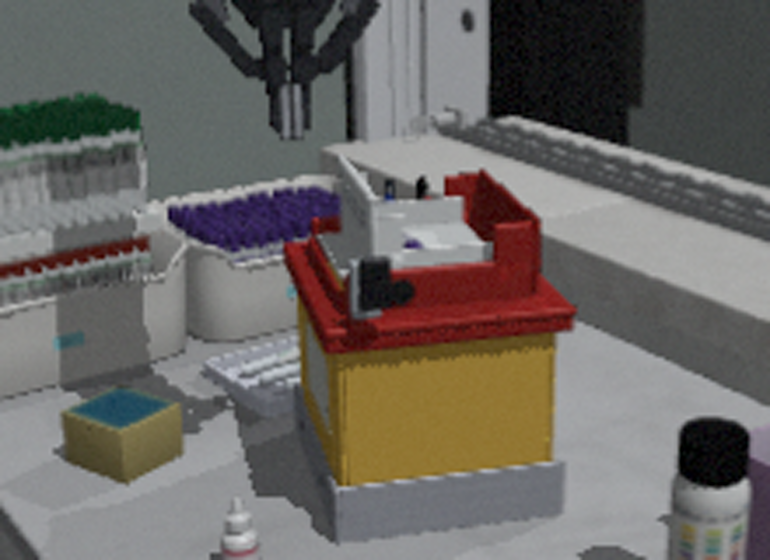

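View pics/wrist1.png

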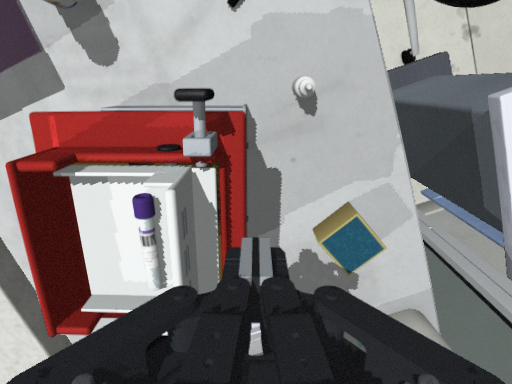

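```bash
python3 -m creep '[[[10,12,0],[0,0,0],-1],[[20,24,0],[0,0,0],-1],[[28,35,-10],[0,0,0],-1],[[28,35,-25],[0,0,0],-1],[[28,35,-42],[0,0,0],-1],[[28,35,-42],[0,0,0],-1]]'
python3 - <<'E'
from h import *
from scipy.spatial.transform import Rotation as R
s=arm.read_state(); o=np.array([589.5,-197.4,0]); print(R.from_euler('z',0.35).apply(s["position"]-o),s["clock"],s["contact_force"])
p,d=arm.get_image("side")
p=p[90:250,140:360,::-1]; cv2.imwrite("pics/sidez2.png",cv2.resize(p,None,fx=3.5,fy=3.5,interpolation=cv2.INTER_CUBIC))
E
```

```text
clock: 1.8
position: [506.5, -169.4, 218.2]
ee_rot: [0.12, 0.697, -0.696, -0.126]
contact_force: [-1.4, 0.7, -0.6]
gripper_width: 0.0
[-87.54945362  -2.12640519 218.15216207] 1.8 [-1.44455122  0.69948378 -0.55517988]
```

View pics/sidez2.png

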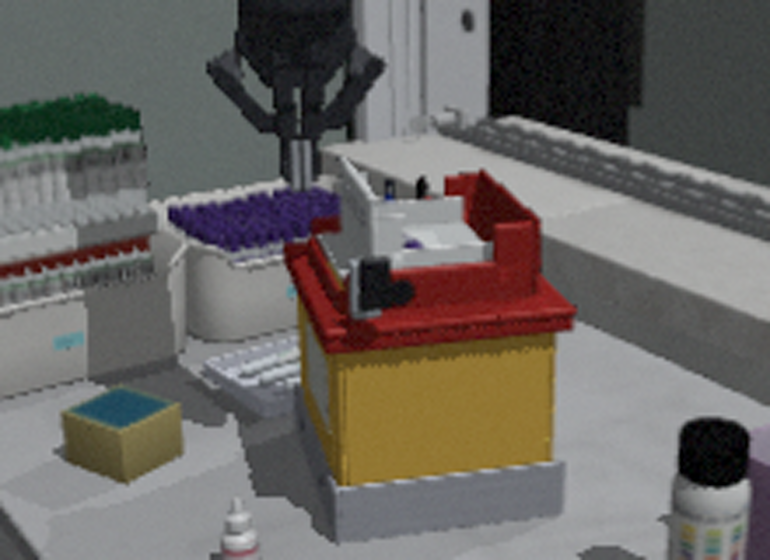

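```bash
python3 -m creep '[[[8,-2.5,5],[0,0,0],-1],[[15,-5,5],[0,0,0],-1],[[20,-7,5],[0,0,0],-1],[[24,-8.5,5],[0,0,0],-1],[[28,-10,5],[0,0,0],-1],[[32,-11.5,5],[0,0,0],-1],[[36,-13,5],[0,0,0],-1],[[40,-14.5,5],[0,0,0],-1],[[44,-16,5],[0,0,0],-1],[[48,-17.5,5],[0,0,0],-1],[[52,-19,5],[0,0,0],-1],[[55,-20,5],[0,0,0],-1]]'
python3 - <<'E'
from h import *
from scipy.spatial.transform import Rotation as R
s=arm.read_state(); o=np.array([589.5,-197.4,0]); print(R.from_euler('z',0.35).apply(s["position"]-o),s["clock"],s["contact_force"])
p,d=arm.get_image("side")
p=p[90:250,140:360,::-1]; cv2.imwrite("pics/sidez3.png",cv2.resize(p,None,fx=3.5,fy=3.5,interpolation=cv2.INTER_CUBIC))
p,d=arm.get_image("wrist");cv2.imwrite("pics/wrist3.png",p[:,:,::-1])
E
```

```text
clock: 2.85
position: [564.3, -190.4, 227.4]
ee_rot: [-0.123, -0.696, 0.696, 0.123]
contact_force: [0.4, 0.2, -0.5]
gripper_width: 0.3
[-26.02211697  -2.06956629 227.42417454] 2.85 [ 0.40163483  0.23856835 -0.54998623]
```

View pics/sidez3.png

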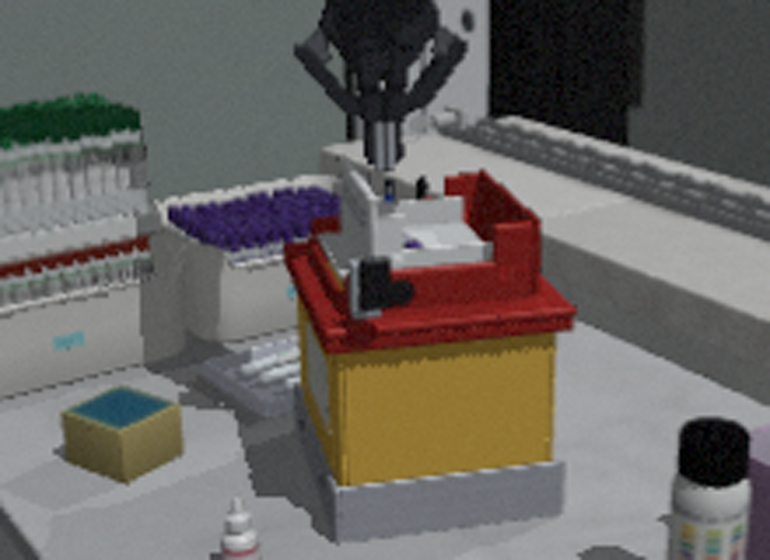

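View pics/wrist3.png

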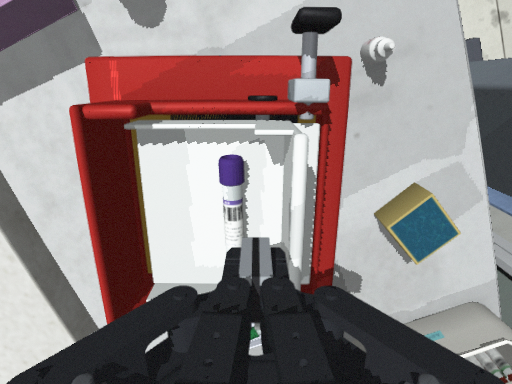

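```bash
python3 - <<'E'
from h import *
s=arm.read_state(); print(s["position"],s["joints"])
p0=s["position"]; pr=proj("side",p0)[0]; print(pr,(pr-[140,90])*3.5)
pr=proj("top",p0)[0]; print(pr)
p,d=arm.get_image("side"); X=cloud("side",d)
for v in range(120,152,3): print(v,[tuple(X[v,u].round().astype(int)) for u in (244,247,250,253,256)])
p,d=arm.get_image("top"); q=p[90:250,150:310,::-1]; cv2.imwrite("pics/topz3.png",cv2.resize(q,None,fx=3.75,fy=3.75,interpolation=cv2.INTER_CUBIC))
E
```

```text
[ 564.30413538 -190.3109568   227.28973913] [-5.35902321e-02  3.23045198e-01 -3.92508170e-02  3.69077080e-05
 -1.20870049e+00 -2.95468734e-01]
[248.37521337 146.50943351] [379.3132468 197.7830173]
[231.28342776 160.50879328]
120 [(np.int64(549), np.int64(-198), np.int64(299)), (np.int64(557), np.int64(-198), np.int64(298)), (np.int64(568), np.int64(-195), np.int64(296)), (np.int64(571), np.int64(-203), np.int64(297)), (np.int64(580), np.int64(-204), np.int64(296))]
123 [(np.int64(551), np.int64(-194), np.int64(291)), (np.int64(556), np.int64(-200), np.int64(291)), (np.int64(568), np.int64(-195), np.int64(289)), (np.int64(571), np.int64(-204), np.int64(290)), (np.int64(920), np.int64(319), np.int64(153))]
126 [(np.int64(553), np.int64(-189), np.int64(282)), (np.int64(559), np.int64(-195), np.int64(282)), (np.int64(565), np.int64(-200), np.int64(282)), (np.int64(572), np.int64(-202), np.int64(282)), (np.int64(919), np.int64(319), np.int64(141))]
129 [(np.int64(553), np.int64(-189), np.int64(274)), (np.int64(558), np.int64(-195), np.int64(275)), (np.int64(565), np.int64(-199), np.int64(
[... 1100 characters left out ...]
4(-226), np.int64(247)), (np.int64(807), np.int64(211), np.int64(105)), (np.int64(755), np.int64(107), np.int64(137)), (np.int64(809), np.int64(171), np.int64(114)), (np.int64(808), np.int64(149), np.int64(119))]
147 [(np.int64(532), np.int64(-222), np.int64(239)), (np.int64(528), np.int64(-242), np.int64(244)), (np.int64(736), np.int64(76), np.int64(136)), (np.int64(611), np.int64(-139), np.int64(206)), (np.int64(618), np.int64(-143), np.int64(206))]
150 [(np.int64(533), np.int64(-220), np.int64(230)), (np.int64(529), np.int64(-241), np.int64(236)), (np.int64(602), np.int64(-138), np.int64(199)), (np.int64(611), np.int64(-139), np.int64(198)), (np.int64(618), np.int64(-143), np.int64(198))]
```

View pics/topz3.png

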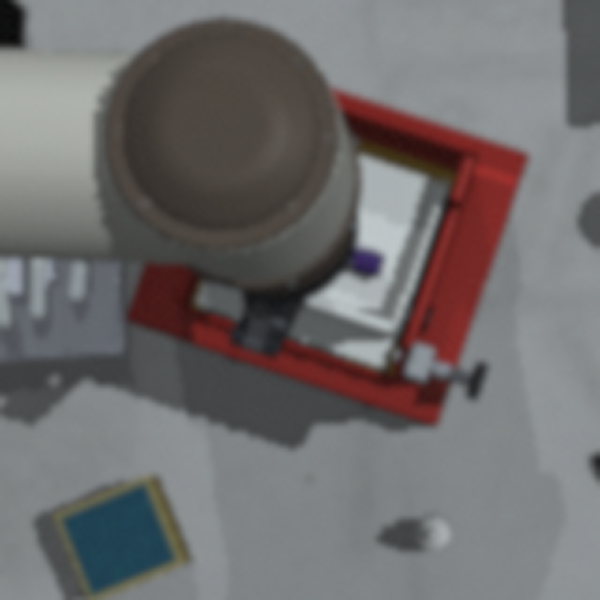

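```bash
python3 - <<'E'
from h import *
p,d=arm.get_image("wrist"); P=cloud("wrist",d); T=arm.camera_params("wrist")["T_tool_cam"]
Q=P@T[:3,:3].T+T[:3,3]
for v in range(230,300,5): print(v,[tuple(int(a) for a in Q[v,u].round()) for u in (240,248,262,270)])
z=np.load("pics/side0.npz"); X=cloud("side",z["d"])
for v in range(225,250,2): print(v,[tuple(int(a) for a in X[v,u].round()) for u in (230,234,238)])
E
```

```text
230 [(-11, 30, -11), (-6, 42, -17), (4, 42, -17), (9, 42, -17)]
235 [(-11, 31, -16), (-6, 42, -21), (4, 41, -21), (9, 42, -21)]
240 [(-11, 30, -19), (-4, -29, 11), (2, -28, 11), (10, 43, -25)]
245 [(-11, 29, -22), (-4, -33, 10), (2, -33, 11), (10, 42, -29)]
250 [(-8, -31, 7), (-4, -38, 11), (2, -39, 11), (6, -38, 11)]
255 [(-8, -36, 7), (-4, -42, 11), (2, -43, 11), (5, -43, 11)]
260 [(-7, -47, 11), (-4, -47, 11), (2, -46, 10), (5, -46, 11)]
265 [(-7, -51, 11), (-4, -51, 11), (2, -51, 11), (5, -51, 11)]
270 [(-7, -54, 11), (-4, -55, 11), (2, -54, 11), (5, -54, 11)]
275 [(-7, -57, 10), (-4, -57, 10), (2, -57, 10), (5, -58, 11)]
280 [(-7, -62, 11), (-4, -60, 10), (2, -60, 10), (5, -63, 12)]
285 [(-6, -66, 12), (-4, -66, 12), (1, -67, 13), (4, -66, 12)]
290 [(-6, -70, 12), (-4, -69, 12), (1, -69, 12), (4, -69, 12)]
295 [(-6, -72, 12), (-3, -72, 12), (1, -69, 10), (4, -72, 12)]
225 [(270, -619, 274), (274, -622, 274), (280, -620, 271)]
227 [(269, -619, 271), (274, -621, 271), (279, -622, 269)]
229 [(270, -618, 268), (273, -622, 268), (279, -623, 267)]
231 [(270, -618, 265), (274, -621, 265), (278, -623, 264)]
233 [(269, -619, 263), (273, -622, 263), (278, -623, 262)]
235 [(269, -619, 260), (273, -621, 259), (280, -620, 257)]
237 [(269, -619, 257), (273, -621, 256), (279, -622, 255)]
239 [(268, -619, 254), (273, -622, 254), (279, -621, 252)]
241 [(268, -620, 252), (71, -987, 492), (285, -611, 242)]
243 [(268, -619, 249), (275, -617, 245), (483, -262, 5)]
245 [(268, -619, 246), (473, -258, 0), (482, -262, 0)]
247 [(461, -260, 0), (469, -265, -1), (479, -269, -2)]
249 [(457, -266, -1), (465, -272, -1), (472, -280, 0)]
```

```bash
python3 -m creep '[[[0,0,8],[0,0,0],-1],[[0,0,15],[0,0,0],-1],[[-15,5.5,15],[0,0,0],-1],[[-30,11,15],[0,0,0],-1],[[-45,16.5,15],[0,0,0],-1],[[-60,22,15],[0,0,0],-1],[[-66,24,10],[0,0,0],-1],[[-66,24,0],[0,0,0],-1],[[-66,24,-12],[0,0,0],-1],[[-66,24,-24],[0,0,0],-1],[[-66,24,-29],[0,0,0],-1],[[-66,24,-29],[0,0,0],-1]]'
python3 - <<'E'
from h import *
from scipy.spatial.transform import Rotation as R
s=arm.read_state(); o=np.array([589.5,-197.4,0]); print(R.from_euler('z',0.35).apply(s["position"]-o),s["clock"],s["contact_force"])
p,d=arm.get_image("side"); X=cloud("side",d)
tcp=s["position"]; u=int(round(proj("side",tcp+[0,0,24])[0][0]))
print([tuple(int(a) for a in X[v,u].round()) for v in range(130,170,3)])
p=p[90:250,140:360,::-1]; cv2.imwrite("pics/sidez4.png",cv2.resize(p,None,fx=3.5,fy=3.5,interpolation=cv2.INTER_CUBIC))
E
```

```text
clock: 4.1
position: [497.5, -166.2, 196.6]
ee_rot: [-0.122, -0.696, 0.696, 0.124]
contact_force: [-0.3, 0.9, -1.0]
gripper_width: 0.4
[-97.13701312  -2.27904011 196.62762127] 4.1 [-0.27193874  0.87803594 -1.02963198]
[(771, 351, 138), (769, 348, 127), (495, -175, 262), (493, -178, 255), (495, -174, 247), (493, -177, 240), (71, -987, 492), (492, -177, 225), (666, 160, 103), (662, 152, 95), (541, -79, 166), (539, -83, 159), (647, 126, 71), (648, 130, 59)]
```

View pics/sidez4.png

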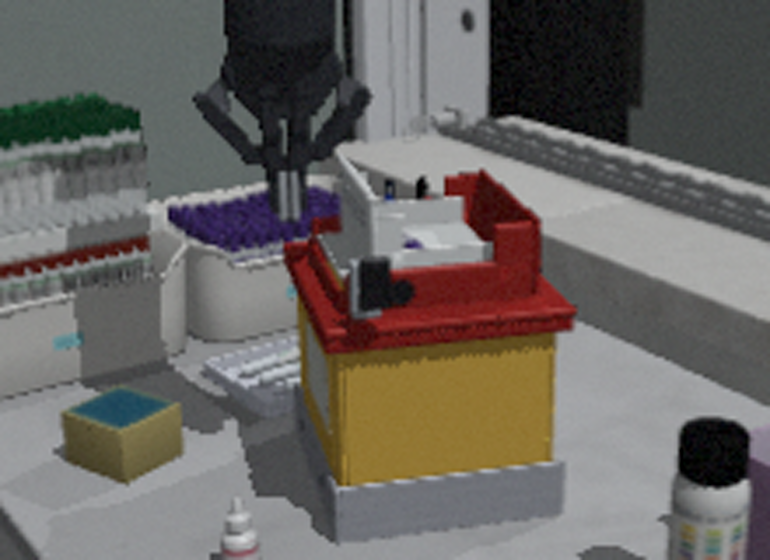

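```bash
python3 -m creep '[[[11,-4,1],[0,0,0],-1],[[22,-8,1],[0,0,0],-1],[[29,-10.5,1],[0,0,0],-1],[[33,-12,1],[0,0,0],-1],[[37,-13.5,1],[0,0,0],-1],[[41,-15,1],[0,0,0],-1],[[45,-16,1],[0,0,0],-1],[[48,-17.5,1],[0,0,0],-1],[[51,-18.5,1],[0,0,0],-1],[[54,-19.5,1],[0,0,0],-1],[[57,-20.5,1],[0,0,0],-1],[[60,-21.5,1],[0,0,0],-1]]'
python3 - <<'E'
from h import *
from scipy.spatial.transform import Rotation as R
s=arm.read_state(); o=np.array([589.5,-197.4,0]); print(R.from_euler('z',0.35).apply(s["position"]-o),s["clock"],s["contact_force"])
p,d=arm.get_image("side")
p=p[90:250,140:360,::-1]; cv2.imwrite("pics/sidez5.png",cv2.resize(p,None,fx=3.5,fy=3.5,interpolation=cv2.INTER_CUBIC))
p,d=arm.get_image("wrist");cv2.imwrite("pics/wrist5.png",p[:,:,::-1])
E
```

```text
clock: 5.15
position: [557.8, -187.8, 199.3]
ee_rot: [0.123, 0.696, -0.696, -0.123]
contact_force: [-1.3, 0.3, -0.1]
gripper_width: 0.2
[-33.06061124  -1.80683942 199.25301676] 5.15 [-1.25274927  0.34095398 -0.09477119]
```

View pics/sidez5.png

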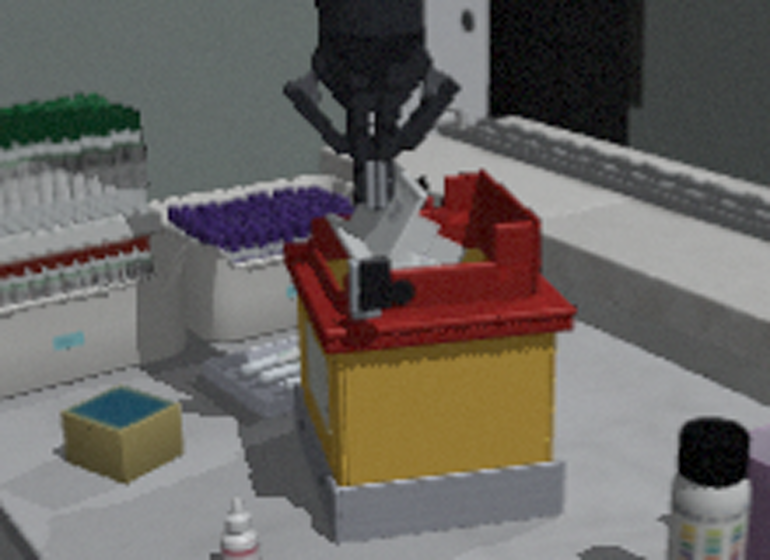

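View pics/wrist5.png

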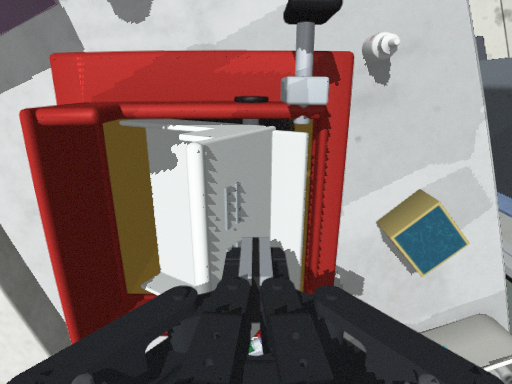

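```bash
python3 -m creep '[[[3,-1,0],[0,0,0],-1],[[6,-2,0],[0,0,0],-1],[[9,-3.3,0],[0,0,0],-1],[[12,-4.4,0],[0,0,0],-1],[[14,-5,0],[0,0,0],-1],[[16,-5.8,0],[0,0,0],-1],[[18,-6.5,0],[0,0,0],-1],[[18,-6.5,0],[0,0,0],-1],[[18,-6.5,0],[0,0,0],-1],[[18,-6.5,0],[0,0,0],-1],[[18,-6.5,0],[0,0,0],-1],[[18,-6.5,0],[0,0,0],-1]]'
python3 - <<'E'
from h import *
from scipy.spatial.transform import Rotation as R
s=arm.read_state(); o=np.array([589.5,-197.4,0]); print(R.from_euler('z',0.35).apply(s["position"]-o),s["clock"],s["contact_force"])
p,d=arm.get_image("side")
p=p[90:250,140:360,::-1]; cv2.imwrite("pics/sidez6.png",cv2.resize(p,None,fx=3.5,fy=3.5,interpolation=cv2.INTER_CUBIC))
p,d=arm.get_image("wrist");cv2.imwrite("pics/wrist6.png",p[:,:,::-1])
E
```

```text
clock: 6.25
position: [575.9, -194.2, 199.7]
ee_rot: [-0.123, -0.696, 0.696, 0.123]
contact_force: [-0.5, -0.0, 1.0]
gripper_width: -0.4
[-13.87379857  -1.64089628 199.67219021] 6.25 [-0.51271952 -0.03261414  0.95840935]
```

View pics/sidez6.png

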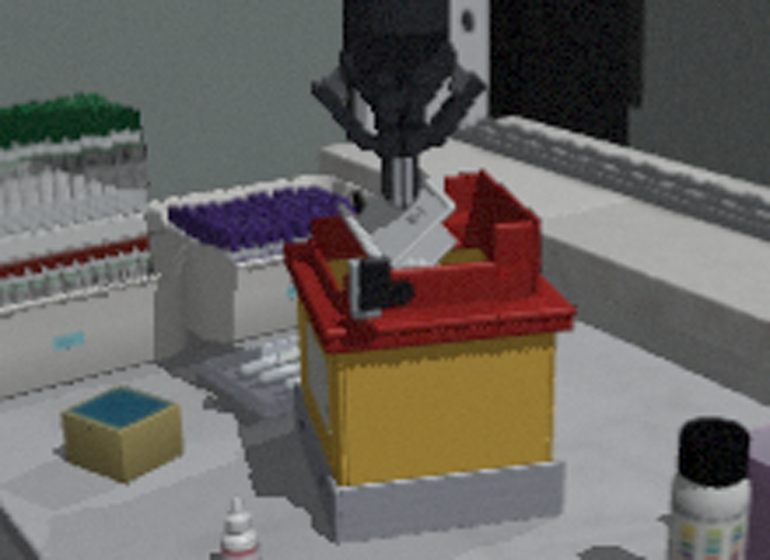

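View pics/wrist6.png

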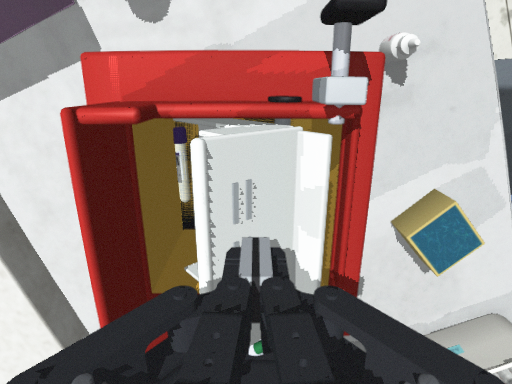

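```bash
python3 - <<'E'
from h import *
from scipy.spatial.transform import Rotation as R
s=arm.read_state();p,d=arm.get_image("wrist");cv2.imwrite("pics/wrist7.png",p[:,:,::-1]); P=cloud("wrist",d); T=arm.camera_params("wrist")["T_tool_cam"]
Q=P@T[:3,:3].T+T[:3,3]; W=Q@R.from_quat(s["ee_rot"]).as_matrix().T+s["position"]
Cc=R.from_euler('z',0.35).apply((W-[589.5,-197.4,0]).reshape(-1,3)).reshape(W.shape)
for v in range(128,200,8): print(v,[tuple(int(a) for a in Cc[v,u].round()) for u in (178,182,186)], p[v,182])
E
```

```text
128 [(71, -39, 17), (67, -39, 16), (65, -37, 3)] [36 26 60]
136 [(71, -30, 19), (68, -30, 15), (64, -29, 9)] [38 31 63]
144 [(72, -21, 17), (68, -21, 15), (66, -19, 3)] [179 174 149]
152 [(73, -12, 16), (69, -12, 15), (65, -11, 10)] [153 160 161]
160 [(74, -3, 17), (69, -3, 17), (65, -3, 13)] [163 172 172]
168 [(75, 6, 15), (69, 6, 18), (66, 7, 12)] [198 208 208]
176 [(75, 16, 15), (70, 15, 17), (66, 16, 14)] [223 229 230]
184 [(76, 26, 13), (71, 25, 16), (67, 25, 16)] [189 199 200]
192 [(78, 36, 11), (72, 34, 17), (67, 35, 15)] [195 206 206]
```

```bash
python3 -m creep '[[[-8,3,0],[0,0,0],-1],[[-17,6,0],[0,0,0],-1],[[-26,9.5,0],[0,0,0],-1],[[-35,13,0],[0,0,0],-1],[[-45,16.5,0],[0,0,0],-1],[[-58,21,0],[0,0,0],-1],[[-70,25.5,0],[0,0,0],-1],[[-82,30,8],[0,0,0],-1],[[-92,10,30],[0,0,0],-1],[[-100,-15,38],[0,0,0],-1],[[-105,-45,38],[0,0,0],-1],[[-105,-75,38],[0,0,0],-1]]'
python3 -m creep '[[[0,-20,0],[0,0,0],-1],[[0,-40,0],[0,0,0],-1],[[5,-55,0],[0,0,0],-1],[[10,-61,0],[0,0,0],-1],[[10,-61,-10],[0,0,0],-1],[[10,-61,-25],[0,0,0],-1],[[10,-61,-40],[0,0,0],-1],[[10,-61,-52],[0,0,0],-1],[[10,-61,-58],[0,0,0],-1],[[10,-61,-58],[0,0,0],-1]]'
python3 - <<'E'
from h import *
from scipy.spatial.transform import Rotation as R
s=arm.read_state(); o=np.array([589.5,-197.4,0]); print(R.from_euler('z',0.35).apply(s["position"]-o),s["clock"],s["contact_force"])
p,d=arm.get_image("side")
p=p[90:250,140:360,::-1]; cv2.imwrite("pics/sidez8.png",cv2.resize(p,None,fx=3.5,fy=3.5,interpolation=cv2.INTER_CUBIC))
p,d=arm.get_image("top"); q=p[90:250,150:310,::-1]; cv2.imwrite("pics/topz8.png",cv2.resize(q,None,fx=3.75,fy=3.75,interpolation=cv2.INTER_CUBIC))
E
```

```text
clock: 7.4
position: [469.7, -269.4, 239.1]
ee_rot: [0.123, 0.696, -0.696, -0.121]
contact_force: [0.8, -0.1, 0.7]
gripper_width: -0.1
clock: 8.23
position: [479.7, -328.6, 177.5]
ee_rot: [0.121, 0.697, -0.696, -0.124]
contact_force: [-1.0, 0.4, 0.3]
gripper_width: -0.6
[ -58.12860678 -160.9204541   177.5018474 ] 8.2333 [-1.04643425  0.40253222  0.34297669]
```

View pics/sidez8.png

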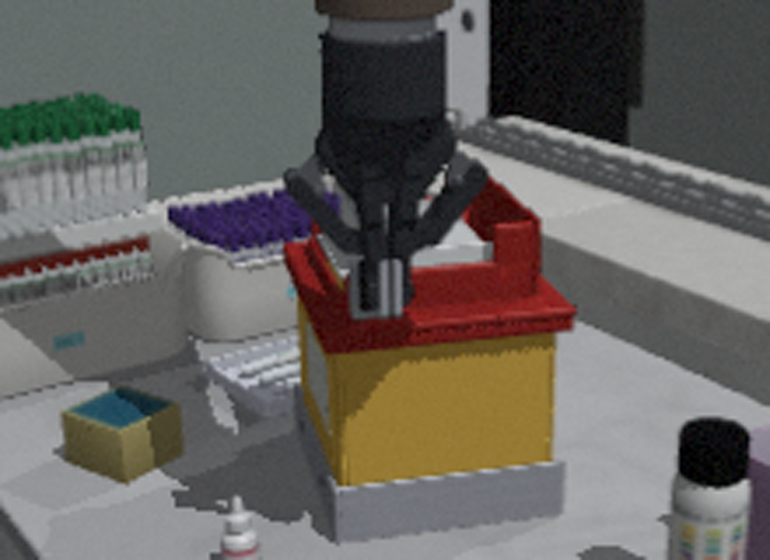

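View pics/topz8.png

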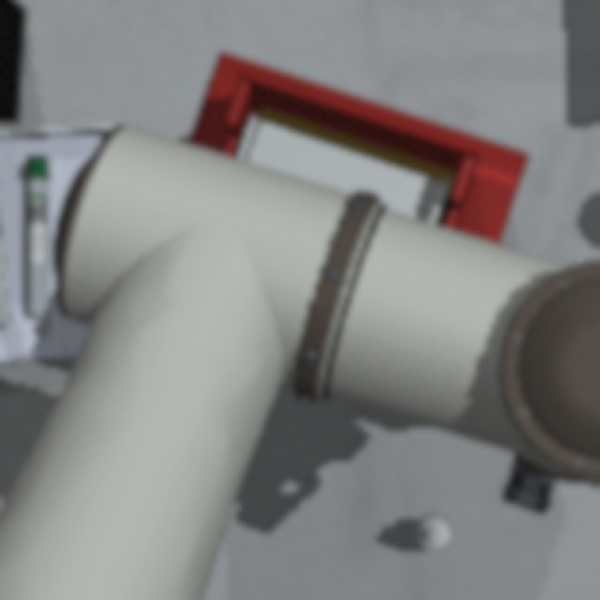

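```bash
python3 -m creep '[[[3,8,0],[0,0,0],-1],[[5.5,15,0],[0,0,0],-1],[[7.5,21,0],[0,0,0],-1],[[9,25,0],[0,0,0],-1],[[10.5,28.5,0],[0,0,0],-1],[[12,32,0],[0,0,0],-1],[[13,35,0],[0,0,0],-1],[[14,38,0],[0,0,0],-1],[[15,41,0],[0,0,0],-1],[[16,43,0],[0,0,0],-1],[[16.5,45,0],[0,0,0],-1]]'
python3 - <<'E'
from h import *
from scipy.spatial.transform import Rotation as R
s=arm.read_state(); o=np.array([589.5,-197.4,0]); print(R.from_euler('z',0.35).apply(s["position"]-o),s["clock"],s["contact_force"])
p,d=arm.get_image("side")
p=p[90:250,140:360,::-1]; cv2.imwrite("pics/sidez9.png",cv2.resize(p,None,fx=3.5,fy=3.5,interpolation=cv2.INTER_CUBIC))
E
```

```text
clock: 9.25
position: [497.7, -285.1, 179.6]
ee_rot: [-0.123, -0.696, 0.696, 0.123]
contact_force: [0.2, -2.4, 0.4]
gripper_width: 0.2
[ -56.18638499 -113.91620867  179.5759194 ] 9.25 [ 0.22715177 -2.41368867  0.38530892]
```

View pics/sidez9.png

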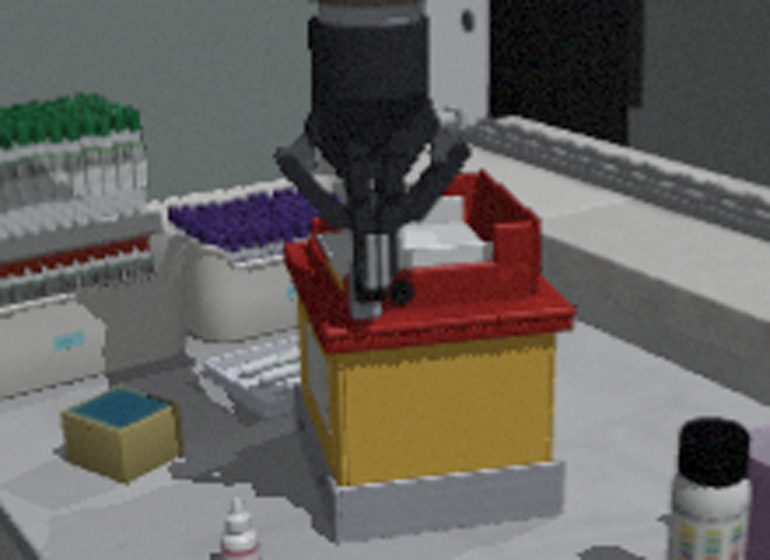

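Contact with the tab is made (about 2 N against the push). I'll continue in 1 mm steps until the force rises at the stop.

```bash
python3 -m creep '[[[0.4,1,0],[0,0,0],-1],[[0.7,2,0],[0,0,0],-1],[[1,3,0],[0,0,0],-1],[[1,3,0],[0,0,0],-1]]'
python3 -m creep '[[[0.4,1,0],[0,0,0],-1],[[0.7,2,0],[0,0,0],-1],[[0.7,2,0],[0,0,0],-1]]'
```

```text
clock: 9.63
position: [498.5, -282.1, 179.4]
ee_rot: [0.123, 0.696, -0.696, -0.123]
contact_force: [0.3, -0.6, -0.5]
gripper_width: -0.0
clock: 9.88
position: [498.4, -282.0, 179.5]
ee_rot: [-0.123, -0.695, 0.697, 0.123]
contact_force: [-2.2, -8.2, -1.0]
gripper_width: 0.4
```

```bash
python3 -m creep '[[[0.7,2,0],[0,0,0],-1],[[0.7,2,0],[0,0,0],-1],[[0.7,2,0],[0,0,0],-1]]'
python3 -m creep '[[[-2,-6,0],[0,0,0],-1],[[-5,-14,0],[0,0,0],-1],[[-10,-28,0],[0,0,0],-1],[[-17,-48,0],[0,0,0],-1],[[-22,-65,15],[0,0,0],-1],[[-30,-90,35],[0,0,0],-1],[[-40,-120,55],[0,0,0],-1],[[-55,-150,65],[0,0,0],-1],[[-75,-180,65],[0,0,0],-1],[[-95,-210,65],[0,0,0],-1],[[-110,-235,65],[0,0,0],-1],[[-120,-250,65],[0,0,0],-1]]'
python3 - <<'E'
from h import *
s=arm.read_state(); print(s["position"],s["contact_force"],s["clock"])
for n in ("top","side"):
    p,d=arm.get_image(n); np.savez(f"pics/{n}10.npz",p=p,d=d)
    if n=="top":
        X=cloud("top",d)
        for nm,(u,v) in dict(box=(181,233),drop=(264,232),bot=(350,137)).items(): print(nm,X[v,u])
        dk=(p.max(-1)<70)&(X[...,2]>205)&(X[...,2]<235);dk[:170]=0;dk[205:]=0;dk[:,:250]=0;dk[:,290:]=0
        print("tab",dk.sum(),X[dk].mean(0)); c=X[dk].mean(0)-[589.5,-197.4,0]; print("y_c", c[0]*.343+c[1]*.939)
    q=p[90:250,150:310,::-1] if n=="top" else p[90:250,140:360,::-1]
    cv2.imwrite(f"pics/{n}z10.png",cv2.resize(q,None,fx=3.5,fy=3.5,interpolation=cv2.INTER_CUBIC))
E
```

```text
clock: 10.13
position: [498.5, -281.8, 179.6]
ee_rot: [-0.122, -0.694, 0.698, 0.124]
contact_force: [-2.3, -14.8, -2.1]
gripper_width: 0.0
clock: 11.13
position: [378.0, -530.1, 244.0]
ee_rot: [0.123, 0.697, -0.696, -0.124]
contact_force: [-0.1, 1.3, -0.3]
gripper_width: -0.2
[ 377.98535912 -530.12898896  244.03255639] [-0.10667627  1.27730704 -0.2587013 ] 11.1333
box [402.67637239 -42.19474228  44.11487328]
drop [ 401.21896472 -256.73399905   58.43486735]
bot [ 627.18088014 -469.45060596  128.94083711]
tab 20 [ 501.95303213 -268.00715999  220.53202415]
y_c -96.32873320849433
```

View pics/topz10.png

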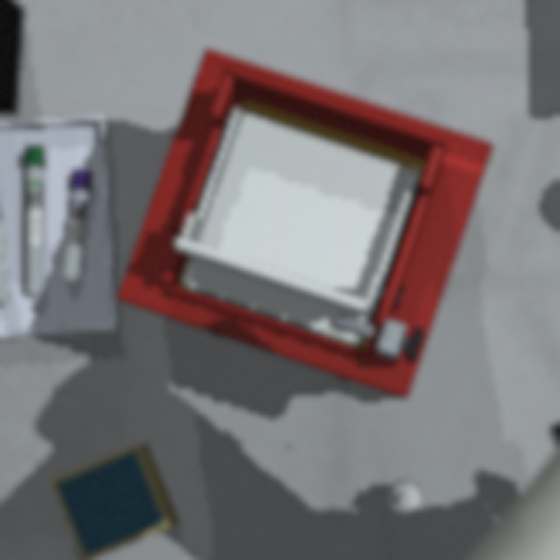

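View pics/sidez10.png

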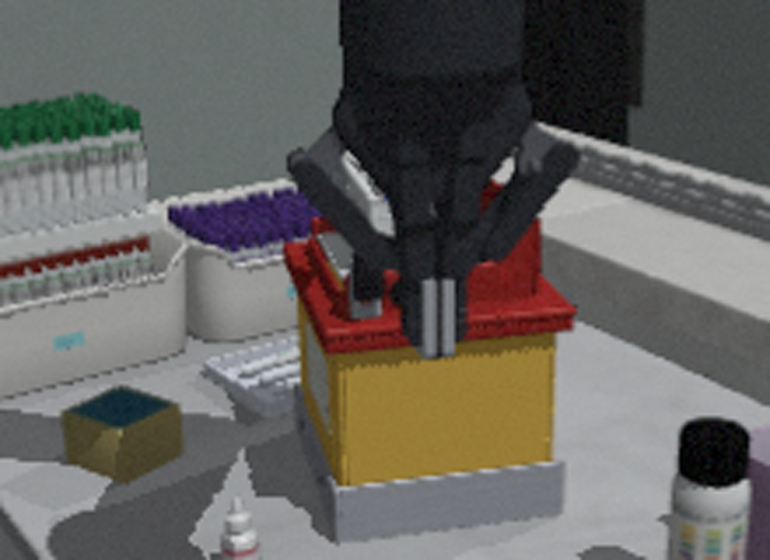

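```bash
python3 -c "
from bench import arm
print(arm.job_done())"
```

```text
the job is handed in; nothing more can be done
None
```

The job is handed in: the tube is in the container, the tray is level and empty, and the bolt is pushed home. No verdict was reported.

**What I did:** With the fingers shut, I pushed the shield over, let the tray swing back level, then pushed the bolt's tab to its stop and moved the arm clear. All of it took about 11 s.

**Last checks:**
- **Tube:** before I let the tray back, its upper side was at about z 17 mm on the container's floor, against the back wall (x about 69 mm). It was not visible afterwards, because the tray covers it.
- **Tray:** the final top view shows it level and empty.
- **Bolt:** the push ended at a hard stop, with force rising to about 15 N. The tab's middle is at container y −96 mm, which is where a fully home bolt should put it.
- **Bottle, box and dropper:** they measured within about 1.5 mm of their starting positions in plan. The bottle's top read 5 mm lower than at the start. I took that as depth noise, since it looked upright in the side view.

**What disagreed:** The fingertips really end about 24 mm short of the reported tool point. Because of this, my first push passed just above the shield and out over the tray without moving anything. I backed out, corrected the height from the depth pictures and pushed again.

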